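# Seat the lock plate in its case

## Task

Take the ribbed steel lock plate out of the rack, lay it flat on the cork pad with its rib up and let go of it. Then take it up again and seat it in the pocket of the wooden lock case in the vise, rib up and tongue in the notch, fully home so that it lies flat and flush with the rim; set it in, do not drop it in. Leave the plain plate in its slot and the other things on the bench where they are.

Things in the scene. Friction and masses are not known exactly. Their poses are not given: they have to be found in the camera images.
- lockplate: steel lock plate, 110 x 64 x 10 mm, 0.55 kg, the only one with a rib and an end tongue; starts standing on a long edge in the rack. Origin: middle of that lower edge, mid thickness. Axes: y along the 110 mm length towards the tongue, z along the 64 mm width (up in the rack, 0 to 64 mm), x towards the ribbed face (faces at x -5 and +5 mm). Lying flat rib up, x points up
- rib (a point): on the lock plate: middle of the rib's outer edge, (27, 0, 32) mm in the plate's frame. The rib is 50 mm long (along plate y), 14 mm thick (along z) and stands 22 mm out of the face (x 5 to 27 mm); the grip when the plate lies flat
- back (a point): middle of the lock plate's unribbed back face, (-5, 0, 32) mm in its frame
- tongue (a point): on the lock plate: tongue's tip at the back face, (-5, 80, 46) mm in the plate's frame. The tongue is 24 x 24 x 10 mm: y 55 to 79, z 34 to 58 mm, flush with the plate's faces
- rack: fixed dark wooden rack, 150 x 120 mm; origin: centre of its underside. Two slots 13 mm wide run along its y at x = -40 and +40 mm, floor 12 mm and rack top 32 mm above the bench: a plate's top edge is 76 mm up. The lock plate stands in either slot, the blank in the other; the rib faces the rack's +x side, the tongue its +y
- pad: cork pad, 170 x 170 mm, 6 mm thick, fixed on the bench; origin: centre of its underside
- case: fixed, opened light wooden lock case, 112 (its x) x 156 mm (its y), rim 90 mm above the bench, clamped in an iron vise (jaws 80 mm high; T-handle out to x 153 mm, 56 mm high). Origin: on the bench under its centre. Seated, the lock plate has its x up, its y along the case's y, its z along the case's -x
- pocket (a point): centre of the pocket floor, 80 mm above the bench, axes as the case; the lock plate's point back comes here. The pocket is 68 (x) x 114 mm (y), 10 mm deep, centred on the case: 2 mm play all round
- notch (a point): in the notch for the tongue, on its mid line at the floor, (-14, 80, 80) mm in the case's frame; the lock plate's point tongue comes here. The notch is 28 mm wide and 10 mm deep, through the case's +y end wall
- blank: plain steel plate 110 x 64 x 10 mm without rib or tongue, standing in the other rack slot; origin and axes as for the lock plate. To be left alone
- file: rat-tail file with wooden handle, 210 mm long, lying along its x axis; origin under its middle. Bystander
- latch: wrought iron latch bar 150 x 20 mm, up to 22 mm high, lying along its x axis between rack and pad; origin under its middle. Bystander
- spring: round brass lock spring, 58 mm across with a short tail, 8 mm high, between pad and case; origin under its middle. Bystander
- mallet: wooden mallet, 215 mm long, 60 mm high; origin under its length. Bystander
- oilcan: round steel oil can, 60 mm diameter, 90 mm high; origin under its middle. Bystander
Mind the look-alikes: they are no part of the job. Leave any green, orange or yellow look-alike of the lockplate alone.

How it is judged (in metres and radians):
On the way:
1. the lock plate lies flat on the cork pad, rib up, let go and at rest (contact force between the fingers and lockplate below 0.05 N and linear speed of lockplate below 0.02 m/s and angular speed of lockplate below 0.1 rad/s and angle between lockplate's own x axis and vertical below 0.06 rad and height (world z) of back below 0.01 m and x of back in the frame of pad between -0.085 and 0.085 m and y of back in the frame of pad between -0.085 and 0.085 m), for 0.2 s.
At the end, for the whole second after the job is handed in: Lock plate let go and at rest in the pocket: rib up, level within 0.035 rad, back within 2 mm of the pocket floor, its middle within 4 mm of the pocket's middle, tongue tip within 6 mm of its place in the notch. The plain plate and other things not moved over 30 mm (contact force between the fingers and lockplate below 0.05 N and linear speed of lockplate below 0.02 m/s and angular speed of lockplate below 0.1 rad/s and angle between lockplate's own x axis and vertical below 0.035 rad and horizontal distance between back and pocket below 0.004 m and horizontal distance between tongue and notch below 0.006 m and z of back in the frame of case between 0.077 and 0.082 m); the robot touches nothing.
It fails at once if the plain plate is moved by more than 30 mm (distance of blank from where it was at the start of the episode above 0.03 m).
It fails at once if another thing on the bench (file, latch bar, spring, mallet, oil can) is moved by more than 30 mm (distance of any of file, latch, spring, mallet, oilcan from where it was at the start of the episode above 0.03 m).
It fails at once if the lock plate is dropped into or onto the case (falls there unheld faster than 0.4 m/s) (distance between back and pocket below 0.06 m and contact force between the fingers and lockplate below 0.05 N and linear speed of lockplate above 0.4 m/s).
It also fails if it takes over 58 s, if anything falls off the work surface, if the arm or the gripper's body presses on something with over 40 N, if the wrist force passes 120 N, or if a joint passes its speed limit or range.

## Robot

A 6-joint arm with a two-finger parallel gripper is mounted at the origin on the work surface. World frame = base frame: x ahead of the robot, y to its left, z up, the work surface at z = 0. Lengths are in mm, angles in rad, forces in N, time in s.
With the tool pointing down it reaches from about 350 to 875 mm from the base axis. Payload 4.2 kg.
Tool frame: the origin (TCP) lies on the mounting face of the last link; the fingertips stand 173 mm ahead of it and the grasp point (between the pads) lies 155 mm ahead of it; z points along the fingers, y is the line along which they close (so a half turn about z gives the same grasp; the last joint's range is limited). The gripper opens to 85 mm and grips with 20 to 120 N. Pads are 22 mm wide; open, the fingers measure 114 mm over their backs; the gripper's body (76 mm by 85 mm) begins 54 mm behind the grasp point. The pads swing forward as they close: fully open they stand 13 mm farther back than shut.
Start: joints at [-0.92, 0.385, 0.008, 0, -1.194, -0.259], TCP at [238.672, -577.612, 404.712] pointing down, gripper open.
Joint ranges: [-3.14, 3.14], [-1.21, 2.06], [-1.07, 1.41], [-3.16, 2.05], [-2.99, -0.16], [-3.1, 3.1]. Speed limits (rad/s): [2.79, 2.79, 3.14, 3.14, 3.14, 3.14].

## Interface

Orientations are given as a unit quaternion [x, y, z, w].
In Python, from bench import arm gives the robot as it stands. The module is installed in compiled form; this text tells all that it offers.
- The arm moves only by the tool move_arm, never from a script. Its arguments are lists of equal length, an entry for each row: "fingers": the finger opening in mm, from 0 to 85.4; "travel": the shift along the tool's x, y, z in mm, a list of three; "dr": the turn, a rotation vector about the tool's x, y, z in rad, a list of three. A call has 1 to 10 rows; each row is the pose to reach, as a shift and turn from the pose commanded when the call began, along the tool's axes at that moment; what a row does not reach only later rows make up. A row lasts 1/10 s, in which the tool goes at most 50 mm and 8.59 degrees, less where a joint would pass 70% of its speed; a pose out of reach is approached as far as the arm can. A call with a gripper value outside its range is refused whole. The fingers move at their own pace and stop on an object; the grip force is fixed at half the most. Time passes only in rows, so rows that repeat a pose let the fingers close. It gives the time, the measured TCP pose, the force, the opening and the grip force at its end, in the units of the state.
- arm.read_state(): the state, without advancing time (a new reading comes with each control period).
- arm.get_image(name): name is "scene" or "top" or "wrist"; returns the picture (400x640x3 uint8, red, green, blue); there is no depth.
- arm.camera_model(name): a dict with "intrinsics" (3x3 intrinsics, pixels), "pose" (4x4, takes a point from camera to world coordinates). Camera axes: x right, y up, looking along -z (the intrinsics and any distortion apply to the point x, -y, -z); pixel columns grow to the right and rows downward; lengths in mm; the calibration is good to about 2 mm. A picture is of the moment at which its call begins: read the wrist's pose just before it. camera_model takes no time and is no camera call; for the wrist camera it gives the pose at the moment of the call.
- arm.job_done(): hands the job in; it is judged then, once.
The state is a dict: "clock": time; "joints": joint angles; "joint_vel": joint speeds; "joint_efforts": joint torques, N m; "position": TCP position; "ee_rot": TCP orientation; "contact_force": force on the tool from outside, world axes, zero at the start; "wrist_torque": the same for the moment, N m; "gripper_width": finger opening in mm; "grasp_force": force on a finger pad.
Only numpy, scipy, OpenCV 4.12 (cv2) and the standard library are available. Lean on these libraries where they do the work, as an engineer would, in place of code of your own. Each camera call takes 0.05 s, during which the arm holds its last target. There are 200 camera calls.

## Working session

There is one attempt and no reset: what is moved stays moved. The work goes in short steps, Python scripts to look and compute and a tool call to move; the robot and the scene stay as the last step left them, time stands still between calls to the robot, and variables do not carry over. Pictures are saved under pics/ and viewed, at most 10 in all, crops included, and the job is handed in when it is done.

Besides the shell and the picture viewer there is one more tool, called after "Emit:" as name(argument=value, ...) on one line, values as JSON. move_arm: Moves the arm, as the interface text tells. Its arguments: {"type":"object","properties":{"fingers":{"type":"array","items":{"type":"number"}},"travel":{"type":"array","items":{"type":"array","items":{"type":"number"}}},"dr":{"type":"array","items":{"type":"array","items":{"type":"number"}}}},"required":["fingers","travel","dr"]}

```bash
mkdir -p pics
python3 - <<'E'
from bench import arm
import cv2,numpy as np
for n in("top","scene"):
    m=arm.camera_model(n);print(n,np.round(m["intrinsics"],1).tolist(),np.round(m["pose"],3).tolist(),[k for k in m])
    cv2.imwrite(f"pics/{n}0.png",arm.get_image(n)[:,:,::-1])
s=arm.read_state();print(s)
E
```

```text
top [[450.6, 0.0, 325.7], [0.0, 450.6, 204.4], [0.0, 0.0, 1.0]] [[-0.01, 0.986, -0.169, 257.427], [-1.0, -0.015, -0.023, -70.271], [-0.026, 0.169, 0.985, 1661.235], [0.0, 0.0, 0.0, 1.0]] ['intrinsics', 'pose']
scene [[402.0, 0.0, 317.3], [0.0, 402.0, 205.3], [0.0, 0.0, 1.0]] [[-0.186, -0.773, 0.606, 1249.323], [0.982, -0.14, 0.124, 102.508], [-0.011, 0.618, 0.786, 956.323], [0.0, 0.0, 0.0, 1.0]] ['intrinsics', 'pose']
{'clock': 0.1, 'joints': array([-9.20365490e-01,  3.85500982e-01,  6.76716477e-03, -4.09905396e-04,
       -1.19399719e+00, -2.58615094e-01]), 'joint_vel': array([-0.00106702, -0.00183795,  0.00355863,  0.00069201, -0.00143427,
       -0.00040475]), 'joint_efforts': array([-3.33402859e-04, -3.93318701e+01,  1.88929439e+01,  4.19786900e+00,
       -2.59979177e-03,  5.25939569e-06]), 'position': array([ 238.64091673, -577.45928815,  403.72331312]), 'ee_rot': array([-1.94582875e-01,  9.80885586e-01,  9.52762355e-04, -2.53534405e-04]), 'contact_force': array([-0.03301246,  0.21407938,  0.35623491]), 'wrist_torque': array([-2.88080099e-02, -9.48757369e-05, -5.78967811e-03]), 'grasp_force': 0.0, 'gripper_width': 85.50999750233547}
```

View pics/top0.png

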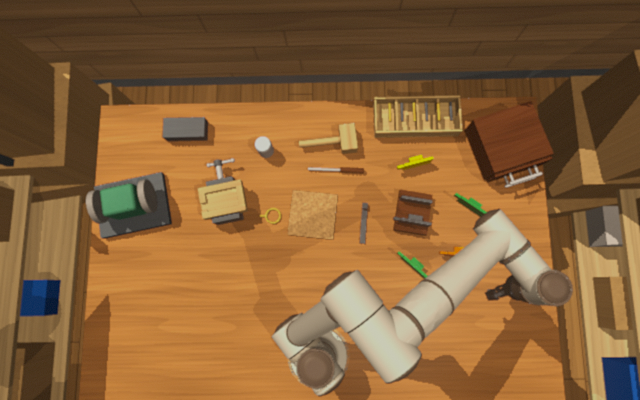

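View pics/scene0.png

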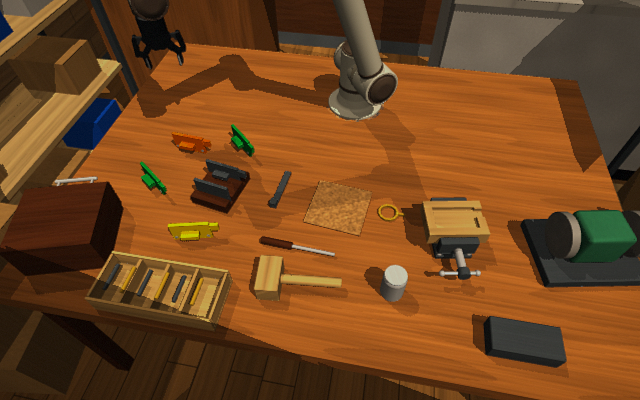

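The top view shows the rack at (413,212), latch (363,222), pad (313,214), spring (272,215) and case (222,200). The scene view shows the rack at (220,185) and the case at (455,220). I'll take rough positions and enlarged crops next.

```bash
cat > h.py <<'E'
from bench import arm
import cv2,numpy as np
from scipy.spatial.transform import Rotation as R
def ray(m,uv,z):
    K,P=m["intrinsics"],m["pose"]
    d=np.linalg.solve(K,np.array([uv[0],uv[1],1.]));d=P[:3,:3]@(d*[1,-1,-1]);o=P[:3,3]
    return o+d*(z-o[2])/d[2]
def proj(m,p):
    K,P=m["intrinsics"],m["pose"]
    c=P[:3,:3].T@(np.asarray(p,float)-P[:3,3]);c=c*[1,-1,-1];q=K@c;return q[:2]/q[2]
def crop(img,u0,v0,w,h,k):
    return cv2.resize(img[v0:v0+h,u0:u0+w],None,fx=k,fy=k,interpolation=cv2.INTER_CUBIC)
def move(pos,yaw_x,cur=None):
    "travel/dr to reach TCP pos with tool down, tool x axis at world yaw"
    s=arm.read_state();r=R.from_quat(s["ee_rot"])
    t=R.from_matrix(np.array([[np.cos(yaw_x),np.sin(yaw_x),0],[np.sin(yaw_x),-np.cos(yaw_x),0],[0,0,-1]]))
    return np.round(r.inv().apply(np.array(pos)-s["position"]),1),np.round((r.inv()*t).as_rotvec(),4)
E
python3 - <<'E'
from h import *
t=cv2.imread("pics/top0.png");s=cv2.imread("pics/scene0.png")
im=np.vstack([np.hstack([crop(t,375,175,80,60,5),crop(t,181,150,80,60,5)]),np.hstack([crop(s,180,145,80,60,5),crop(s,410,185,80,60,5)])])
cv2.imwrite("pics/c.png",im)
m=arm.camera_model("top")
for n,uv,z in[("rack",(413,213),32),("pad",(313,214),6),("case",(222,199),90),("oil",(263,146),90),("spring",(272,215),4),("latch",(363,222),10),("mallet",(348,138),60),("grnbench",(412,263),30),("orange",(455,252),30),("green2",(468,203),30)]: print(n,ray(m,uv,z).round(0))
s=arm.read_state();print(R.from_quat(s["ee_rot"]).as_matrix().round(3).tolist())
print(np.round(arm.camera_model("wrist")["pose"],2).tolist(),arm.camera_model("wrist")["intrinsics"].tolist())
E
```

```text
rack [ 500. -349.   32.]
pad [506.  17.   6.]
case [552. 337.  90.]
oil [745. 192.  90.]
spring [504. 170.   4.]
latch [ 473. -168.   10.]
mallet [ 779. -117.   60.]
grnbench [ 320. -338.   30.]
orange [ 357. -493.   30.]
green2 [ 534. -551.   30.]
[[-0.924, -0.382, -0.001], [-0.382, 0.924, 0.002], [0.0, 0.002, -1.0]]
[[-0.38, -0.88, -0.27, 169.53], [0.92, -0.36, -0.11, -605.93], [0.0, -0.29, 0.96, 374.06], [0.0, 0.0, 0.0, 1.0]] [[311.95635225758315, 0.0, 319.3804604039998], [0.0, 311.95635225758315, 204.99832780165505], [0.0, 0.0, 1.0]]
```

View pics/c.png

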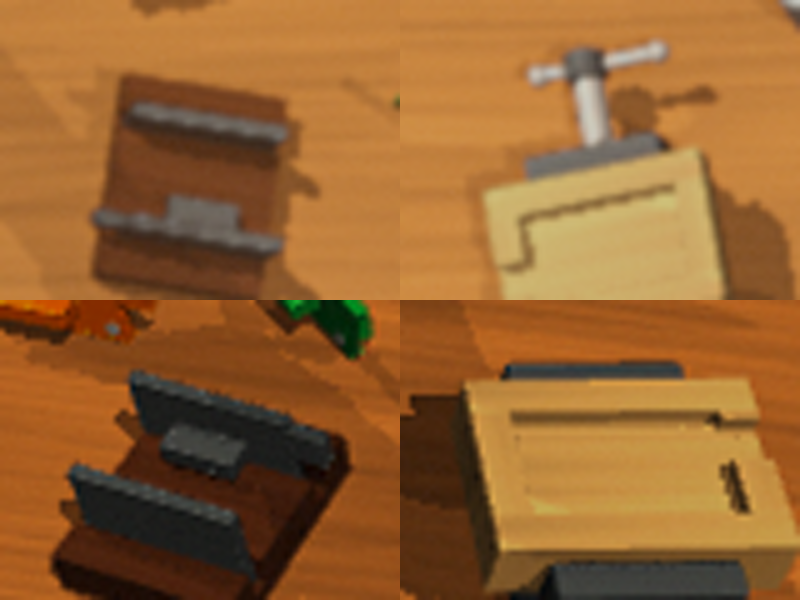

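The lock plate is in the rack slot nearer the robot, at about (413,219) in the top view. Its rib faces away from the robot and its tongue points left (+y). The case has its notch at the left (+y) end and its T-handle towards +x. I'll move above the rack for a close wrist view.

```bash
python3 -c "
from h import *
print(move([500,-349,400],-0.157))"
```

```text
(array([-328.8,  111.4,    3.9]), array([ 9.0000e-04,  2.5000e-03, -2.5929e+00]))
```

Emit:
move_arm(fingers=[85,85,85,85,85,85,85,85,85,85], travel=[[-329,111,4],[-329,111,4],[-329,111,4],[-329,111,4],[-329,111,4],[-329,111,4],[-329,111,4],[-329,111,4],[-329,111,4],[-329,111,4]], dr=[[0,0,-2.593],[0,0,-2.593],[0,0,-2.593],[0,0,-2.593],[0,0,-2.593],[0,0,-2.593],[0,0,-2.593],[0,0,-2.593],[0,0,-2.593],[0,0,-2.593]])

```text
clock: 1.1
position: [500.8, -348.7, 399.9]
ee_rot: [0.813, -0.582, -0.001, 0.0]
contact_force: [-0.3, -0.0, 0.3]
gripper_width: 85.0
grasp_force: 0.0
```

```bash
python3 -c "
from h import *
print(move([500,-349,400],-0.157),arm.read_state()['joints'].round(2))"
```

```text
(array([ 0. ,  0.9, -0.1]), array([ 3.0000e-04,  1.6000e-03, -1.0854e+00])) [-0.34  0.36 -0.04 -0.   -1.17  0.67]
```

Emit:
move_arm(fingers=[85,85,85,85,85,85,85,85], travel=[[0,0,0],[0,0,0],[0,0,0],[0,0,0],[0,0,0],[0,0,0],[0,0,0],[0,0,0]], dr=[[0,0,-1.085],[0,0,-1.085],[0,0,-1.085],[0,0,-1.085],[0,0,-1.085],[0,0,-1.085],[0,0,-1.085],[0,0,-1.085]])

```text
clock: 1.9
position: [500.2, -349.3, 400.1]
ee_rot: [0.997, -0.081, -0.001, -0.0]
contact_force: [-0.3, -0.4, 0.1]
gripper_width: 85.2
grasp_force: 0.0
```

```bash
python3 -c "
from h import *
m=arm.camera_model('wrist');im=arm.get_image('wrist')[:,:,::-1]
np.savez('w1.npz',pose=m['pose'],intrinsics=m['intrinsics'])
cv2.imwrite('pics/w1.png',im);print(move([500,-349,400],-0.157))"
```

```text
(array([-0.3, -0.3,  0.1]), array([-0.0005,  0.0012, -0.0053]))
```

View pics/w1.png

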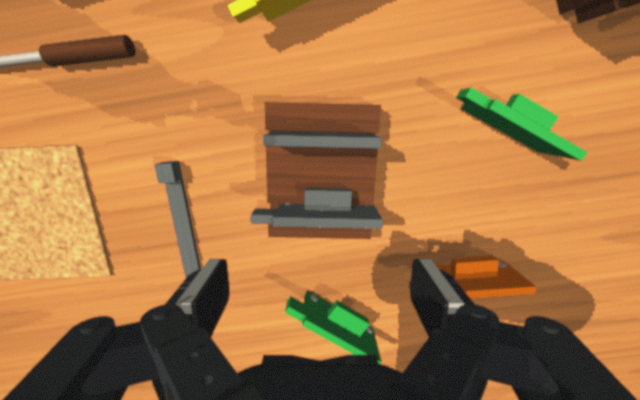

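The wrist view shows the lock plate at rows 205–227, columns 252–382, with its tongue on the left and its rib at (328,199). The blank is at rows 135–147.

Run:
```python
from h import *
m=dict(np.load('w1.npz'));im=cv2.imread('pics/w1.png');hsv=cv2.cvtColor(im,cv2.COLOR_BGR2HSV)
for c in(290,330,370): print(c,[(r,int(hsv[r,c,1]),int(hsv[r,c,2])) for r in range(186,236,2)])
g=((hsv[...,1]<75)&(hsv[...,2]>50)).astype(np.uint8)
n,l,st,ce=cv2.connectedComponentsWithStats(g[:250])
for i in range(1,n):
    if st[i,4]>300: print(st[i],ce[i].round(1))
i=l[218,340]; M=l==i
cols=np.arange(292,372); bot=np.array([np.where(M[:,c])[0].max() for c in cols])+0.5
p=np.polyfit(cols,bot,1);print('bottom line',p,np.std(bot-np.polyval(p,cols)))
for r in (214,217,220,223,226):
    x=np.where(M[r])[0];print(r,x.min(),x.max())
for c in (252,300,382): print(c,ray(m,(c,np.polyval(p,c)),76).round(1))
cv2.imwrite('pics/w1c.png',crop(im,235,90,160,150,4))
```

```text
290 [(186, 159, 120), (188, 164, 120), (190, 153, 125), (192, 160, 131), (194, 173, 131), (196, 164, 120), (198, 155, 115), (200, 150, 112), (202, 150, 107), (204, 77, 83), (206, 13, 61), (208, 13, 58), (210, 13, 59), (212, 23, 55), (214, 5, 54), (216, 11, 67), (218, 17, 108), (220, 17, 117), (222, 13, 117), (224, 16, 115), (226, 55, 111), (228, 149, 113), (230, 162, 121), (232, 157, 127), (234, 160, 123)]
330 [(186, 150, 102), (188, 73, 73), (190, 16, 82), (192, 18, 115), (194, 11, 119), (196, 13, 121), (198, 11, 120), (200, 17, 120), (202, 19, 119), (204, 9, 116), (206, 14, 106), (208, 17, 104), (210, 9, 85), (212, 18, 57), (214, 13, 58), (216, 12, 64), (218, 16, 94), (220, 11, 117), (222, 17, 121), (224, 17, 118), (226, 24, 117), (228, 105, 114), (230, 156, 118), (232, 162, 126), (234, 160, 121)]
370 [(186, 154, 129), (188, 164, 123), (190, 169, 119), (192, 162, 129), (194, 162, 131), (196, 161, 135), (198, 154, 136), (200, 154, 134), (202, 158, 132), (204, 161, 119), (206, 76, 70), (208, 13, 59), (210, 17, 61), (212, 16, 63), (214, 13, 58), (216, 13, 57), (218, 11, 71), (220, 13, 114), (222, 13, 120), (224, 17, 122), (226, 19, 119), (228, 71, 125), (230, 160, 126), (232, 165, 131), (234, 162, 134)]
[  0  52  43  15 414] [19.9 58.6]
[ 264  131  117   18 1715] [322.4 139.7]
[ 155  162   41   88 1549] [176.9 203.8]
[ 251  188  132   41 3426] [321.2 211.7]
bottom line [2.22808251e-02 2.19876406e+02] 0.3022742073630221
214 252 377
217 251 380
220 251 382
223 268 382
226 274 381
252 [ 473.6 -276.    76. ]
300 [ 464.7 -323.5   76. ]
382 [ 449.5 -404.8   76. ]
```

View pics/w1c.png

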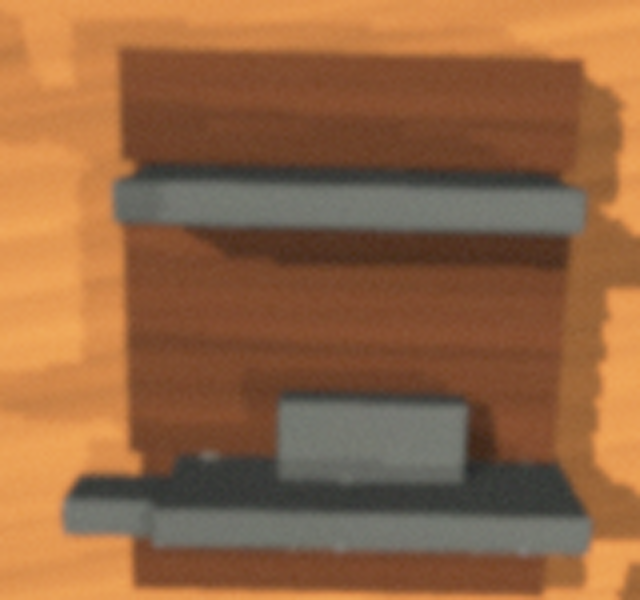

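```bash
cat >> h.py <<'E'
def tgt(grasp,tx,tz,depth=155):
    "travel/dr to bring the grasp point to grasp with tool axes tx,tz (world)"
    tx=np.array(tx,float);tz=np.array(tz,float);tz/=np.linalg.norm(tz);tx-=tz*(tx@tz);tx/=np.linalg.norm(tx)
    t=R.from_matrix(np.c_[tx,np.cross(tz,tx),tz]);s=arm.read_state();r=R.from_quat(s["ee_rot"])
    return r.inv().apply(np.array(grasp)-depth*tz-s["position"]).round(1),(r.inv()*t).as_rotvec().round(4)
E
python3 - <<'E'
from h import *
m=dict(np.load('w1.npz'))
for uv,z in(((304.5,189.5),51),((351.7,190.3),51),((273.2,226),76),((382.3,228.4),76),((235+585/4,90+234/4),76),((235+114/4,90+221/4),76)): print(ray(m,uv,z).round(1))
xp=np.array([np.cos(-.185),np.sin(-.185),0]);a=np.radians(15);Z=np.array([0,0,1])
for h in(135,51): print(tgt([486.6,-356.1,h],np.cos(a)*xp-np.sin(a)*Z,-np.sin(a)*xp-np.cos(a)*Z))
E
```

```text
[ 495.8 -332.4   51. ]
[ 487.  -381.4   51. ]
[ 469.6 -296.9   76. ]
[ 449.4 -405.1   76. ]
[ 529.2 -412.3   76. ]
[ 549.8 -304.4   76. ]
(array([ 27.9,   9.9, 115.3]), array([ 0.0025, -0.2606,  0.0227]))
(array([ 28. ,   9.9, 199.3]), array([ 0.0025, -0.2606,  0.0227]))
```

Emit:
move_arm(fingers=[85,85,85,85,85], travel=[[28,10,115],[28,10,115],[28,10,115],[28,10,115],[28,10,115]], dr=[[0,-0.261,0.023],[0,-0.261,0.023],[0,-0.261,0.023],[0,-0.261,0.023],[0,-0.261,0.023]])

```text
clock: 2.45
position: [526.5, -364.0, 286.1]
ee_rot: [0.987, -0.093, -0.13, -0.01]
contact_force: [-0.3, -0.6, 0.7]
gripper_width: 84.9
grasp_force: 0.0
```

Run:
```python
from h import *
xp=np.array([np.cos(-.185),np.sin(-.185),0]);a=np.radians(15);Z=np.array([0,0,1])
print(tgt([486.6,-356.1,51],np.cos(a)*xp-np.sin(a)*Z,-np.sin(a)*xp-np.cos(a)*Z),arm.read_state()['joints'].round(2))
m=arm.camera_model('wrist');im=arm.get_image('wrist')[:,:,::-1];cv2.imwrite('pics/w2.png',im)
```

```text
(array([21.4, -0.7, 82.6]), array([ 0.0029, -0.0008, -0.0034])) [-0.34  0.56 -0.05  0.05 -1.22  1.71]
```

Emit:
move_arm(fingers=[85,85,85,85,85,85,45,45,45,45], travel=[[5,0,20],[10,-0.5,40],[16,-0.5,60],[21,-0.7,82],[21,-0.7,82],[21,-0.7,82],[21,-0.7,82],[21,-0.7,82],[21,-0.7,82],[21,-0.7,82]], dr=[[0,0,0],[0,0,0],[0,0,0],[0,0,0],[0,0,0],[0,0,0],[0,0,0],[0,0,0],[0,0,0],[0,0,0]])

```text
clock: 3.5
position: [526.4, -363.3, 203.1]
ee_rot: [0.987, -0.093, -0.128, -0.01]
contact_force: [1.5, 2.4, 6.0]
gripper_width: 48.4
grasp_force: 64.1
```

Emit:
move_arm(fingers=[45,45,45,45,45,45,45,45], travel=[[-1,0,-5],[-4,0,-14],[-8,0,-29],[-13,0,-48],[-18,0,-68],[-23,0,-87],[-28,0,-106],[-28,0,-106]], dr=[[0,0,0],[0,0,0],[0,0,0],[0,0,0],[0,0,0],[0,0,0],[0,0,0],[0,0,0]])

```text
clock: 4.3
position: [526.2, -363.3, 313.3]
ee_rot: [0.987, -0.093, -0.127, -0.01]
contact_force: [0.4, -0.3, -5.7]
gripper_width: 48.2
grasp_force: 63.5
```

Run:
```python
from h import *
im=arm.get_image('wrist')[:,:,::-1];s=arm.get_image('scene')[:,:,::-1]
w=cv2.resize(im,(400,250));cv2.imwrite('pics/w3.png',np.hstack([w,cv2.resize(s[60:260,100:420],(400,250))]))
print(arm.read_state()['gripper_width'])
```

```text
48.274245445211356
```

View pics/w3.png

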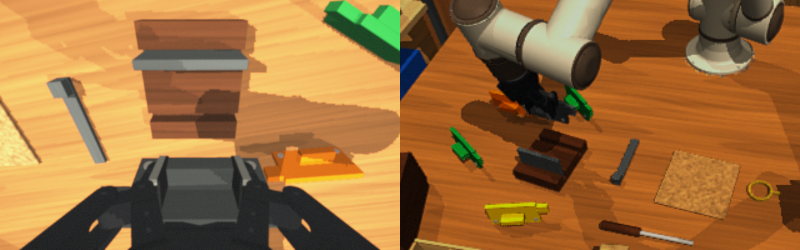

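The plate is off the rack and held by the rib ends. The blank is still in its slot. I'll enlarge this to check whether the plate slipped in the grip.

Run:
```python
from h import *
im=arm.get_image('wrist')[:,:,::-1];s=arm.get_image('scene')[:,:,::-1]
cv2.imwrite('pics/w4.png',np.vstack([crop(im,190,235,260,100,3),cv2.resize(crop(s,170,120,90,45,8),(780,290))]))
```

```text
(no output)
```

View pics/w4.png

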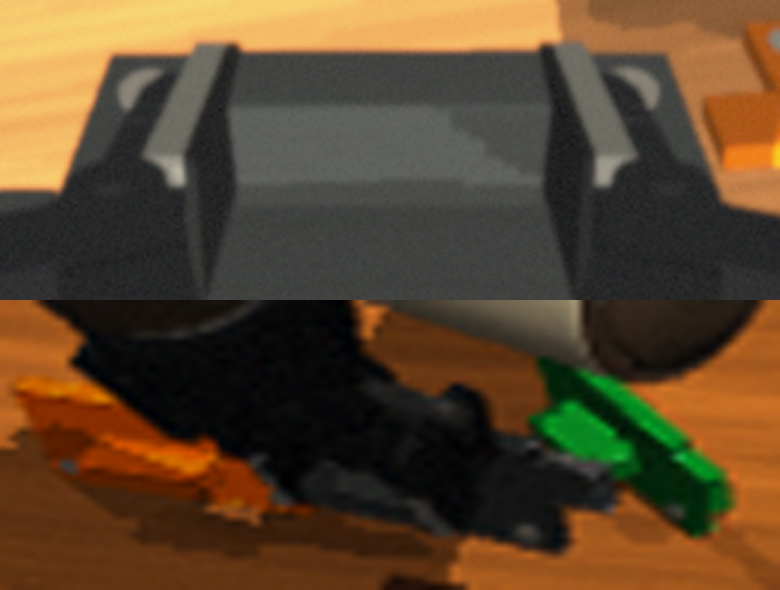

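The lower plate edge at about (227..413, 254) gives a depth of 185 mm, which matches the expected unslipped pose to within about 2 mm. So the plate hasn't slipped, and I'll carry it over the pad.

Run:
```python
from h import *
h=np.array([0,-1,0]);a=np.radians(15);Z=np.array([0,0,1])
print(tgt([506,12,180],np.cos(a)*h-np.sin(a)*Z,-np.sin(a)*h-np.cos(a)*Z))
m=arm.camera_model('top');im=cv2.imread('pics/top0.png')
for uv in((291,191),(338,193),(335,238),(288,236)): print(ray(m,uv,6).round(0))
```

```text
(array([ -84.3, -325. ,    0.5]), array([3.6080e-01, 1.1000e-03, 1.3347e+00]))
[594.  99.   6.]
[584. -78.   6.]
[415. -64.   6.]
[425. 109.   6.]
```

Emit:
move_arm(fingers=[45,45,45,45,45,45,45,45,45,45], travel=[[-12,-33,-8],[-25,-65,-12],[-34,-98,-12],[-42,-130,-10],[-50,-165,-8],[-58,-200,-6],[-65,-235,-4],[-72,-270,-2],[-80,-300,0],[-84,-325,0]], dr=[[0.036,0,0.133],[0.072,0,0.267],[0.108,0,0.4],[0.144,0,0.534],[0.18,0,0.667],[0.216,0,0.8],[0.253,0,0.934],[0.289,0,1.067],[0.325,0,1.2],[0.361,0.001,1.335]])

```text
clock: 5.5
position: [505.5, -27.2, 329.9]
ee_rot: [-0.7, 0.703, 0.092, 0.091]
contact_force: [-0.0, -0.2, -7.0]
gripper_width: 48.2
grasp_force: 63.9
```

Run:
```python
from h import *
p=np.radians(35);s=arm.read_state();print(s['joints'].round(2),s['gripper_width'],s['position'])
tx=[0,-np.sin(p),np.cos(p)];tz=[0,-np.cos(p),-np.sin(p)]
for h in(120,46): print(tgt([506,12,h],tx,tz))
```

```text
[ 0.19  0.26 -0.27 -0.3  -1.01 -0.03] 48.1851831167462 [505.48206204 -27.16307407 329.86638052]
(array([-129.6,   -0.2,  159.5]), array([ 0.0043,  1.2191, -0.003 ]))
(array([-110.6,   -0.4,  231. ]), array([ 0.0043,  1.2191, -0.003 ]))
```

Emit:
move_arm(fingers=[45,45,45,45,45,45,45,45,45,45], travel=[[-13,0,16],[-26,0,32],[-39,0,48],[-52,0,64],[-65,0,80],[-78,0,96],[-91,0,112],[-104,0,128],[-117,0,144],[-130,0,160]], dr=[[0,0.122,0],[0,0.244,0],[0,0.366,0],[0,0.488,0],[0,0.61,0],[0,0.732,0],[0,0.854,0],[0,0.976,0],[0,1.098,0],[0,1.219,0]])

```text
clock: 6.5
position: [507.1, 139.1, 208.8]
ee_rot: [0.627, -0.627, 0.328, 0.326]
contact_force: [-0.0, 0.0, -7.7]
gripper_width: 47.9
grasp_force: 64.2
```

Run:
```python
from h import *
p=np.radians(35);s=arm.read_state();print(s['joints'].round(2),s['gripper_width'],s['position'],s['wrist_torque'])
tx=[0,-np.sin(p),np.cos(p)];tz=[0,-np.cos(p),-np.sin(p)]
for h in(120,46): print(tgt([506,12,h],tx,tz))
im=arm.get_image('wrist')[:,:,::-1];t=arm.get_image('scene')[:,:,::-1]
cv2.imwrite('pics/w5.png',np.vstack([cv2.resize(crop(im,160,180,320,150,2),(640,300)),cv2.resize(t[90:290,230:550],(480,300))[:,:].repeat(1,0) if 0 else cv2.resize(t[110:260,250:570],(640,300))]))
```

```text
[ 0.65  0.56 -0.66  0.79 -1.19 -1.28] 47.904358674193666 [507.06745934 139.05117259 208.82922165] [ 3.25305501  0.06669858 -0.03099554]
(array([0.1, 1.1, 0. ]), array([-0.0031, -0.0021, -0.0012]))
(array([-60.6,   1.3,  42.3]), array([-0.0031, -0.0021, -0.0012]))
```

View pics/w5.png

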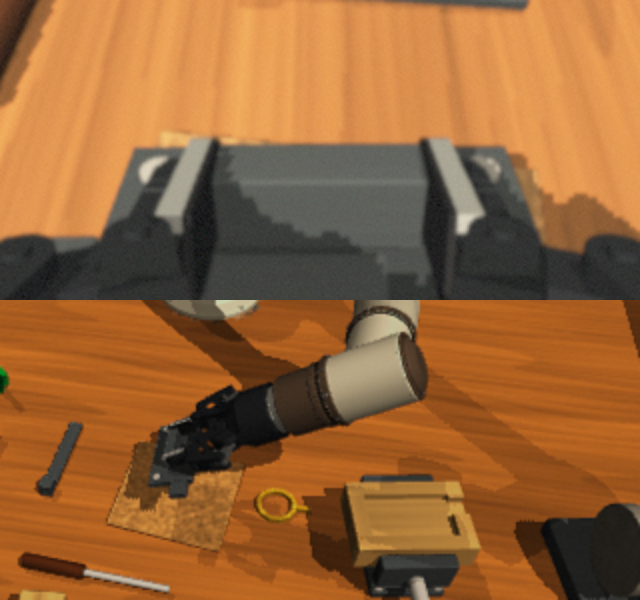

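The plate is still in the same place in the grip, with its far edge at row 254, and it hangs rib-up over the pad. I'll lower it now.

Emit:
move_arm(fingers=[45,45,45,45,45,45], travel=[[-15,0,11],[-30,1,21],[-43,1,30],[-53,1,37],[-60,1,42],[-60,1,42]], dr=[[0,0,0],[0,0,0],[0,0,0],[0,0,0],[0,0,0],[0,0,0]])

```text
clock: 7.2
position: [506.4, 138.1, 136.0]
ee_rot: [-0.627, 0.628, -0.327, -0.326]
contact_force: [-0.8, -1.1, -7.2]
gripper_width: 48.1
grasp_force: 64.3
```

Emit:
move_arm(fingers=[45,45,45], travel=[[-1.6,0,1.1],[-2.4,0,1.7],[-2.4,0,1.7]], dr=[[0,0,0],[0,0,0],[0,0,0]])

```text
clock: 7.5
position: [506.5, 138.6, 134.8]
ee_rot: [-0.627, 0.628, -0.328, -0.325]
contact_force: [0.1, 0.7, -4.3]
gripper_width: 48.1
grasp_force: 64.5
```

Emit:
move_arm(fingers=[60,70,80,85,85,85], travel=[[0,0,0],[0,0,0],[0,0,0],[0,0,0],[0,0,0],[0,0,0]], dr=[[0,0,0],[0,0,0],[0,0,0],[0,0,0],[0,0,0],[0,0,0]])

```text
clock: 8.1
position: [506.4, 138.3, 134.1]
ee_rot: [-0.627, 0.628, -0.327, -0.325]
contact_force: [-0.9, 0.9, -0.1]
gripper_width: 84.9
grasp_force: 0.0
```

Run:
```python
from h import *
m=arm.camera_model('wrist');im=arm.get_image('wrist')[:,:,::-1]
cv2.imwrite('pics/w6.png',im)
print(arm.read_state()['position'])
```

```text
[506.361735   138.32464929 134.05584489]
```

View pics/w6.png

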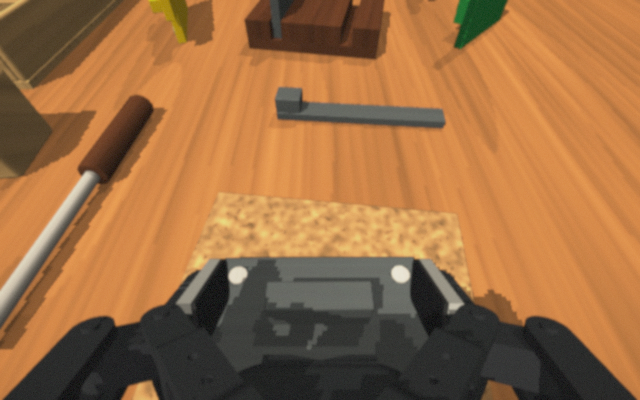

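The plate lies flat, rib up, on the pad: back edge at row 258, rib at (320,295). I'll retreat along the fingers.

Emit:
move_arm(fingers=[85,85,85,85,85,85], travel=[[0,0,-20],[0,0,-50],[20,0,-80],[60,0,-100],[105,0,-120],[105,0,-120]], dr=[[0,0,0],[0,0,0],[0,0,0],[0,0,0],[0,0,0],[0,0,0]])

```text
clock: 8.75
position: [506.4, 176.5, 294.6]
ee_rot: [-0.626, 0.63, -0.328, -0.321]
contact_force: [-0.3, 1.0, -0.6]
gripper_width: 84.9
grasp_force: 0.0
```

Run:
```python
from h import *
s=arm.read_state();print(s['joints'].round(2),s['position'])
print(tgt([506,17,190],[-.05,-1,0],[0,0,-1]))
print(tgt([506,17,190],[-1,0,0],[0,0,-1]))
```

```text
[ 0.72  0.46 -0.54  0.68 -1.37 -1.15] [506.38973967 176.45007788 294.55956682]
(array([ 1.334e+02, -1.000e-01,  1.008e+02]), array([-0.0349, -0.9531,  0.0409]))
(array([ 1.334e+02, -1.000e-01,  1.008e+02]), array([-0.7518, -0.7345,  1.4346]))
```

Emit:
move_arm(fingers=[85,85,85,85,85,85,85,85,85,85], travel=[[13,0,0],[27,0,10],[40,0,20],[54,0,32],[67,0,45],[80,0,58],[93,0,70],[107,0,80],[120,0,90],[133,0,101]], dr=[[0,-0.12,0],[0,-0.24,0],[0,-0.36,0],[0,-0.48,0],[0,-0.6,0],[-0.01,-0.71,0],[-0.02,-0.83,0.02],[-0.035,-0.953,0.041],[-0.035,-0.953,0.041],[-0.035,-0.953,0.041]])

```text
clock: 9.75
position: [505.7, 16.0, 340.1]
ee_rot: [-0.689, 0.725, 0.0, -0.006]
contact_force: [0.4, -0.5, 0.2]
gripper_width: 84.8
grasp_force: 0.0
```

Run:
```python
from h import *
s=arm.read_state();print(s['joints'].round(2),s['position'])
print(tgt([506,17,190],[-1,0,0],[0,0,-1]))
```

```text
[ 0.35  0.25 -0.37  0.01 -0.96 -0.41] [505.73369731  15.99414901 340.12139324]
(array([-1. , -0.2, -4.9]), array([ 0.    , -0.0137,  1.5203]))
```

Emit:
move_arm(fingers=[85,85,85,85,85,85,85,85,85,85], travel=[[0,0,0],[0,0,0],[0,0,0],[0,0,0],[0,0,0],[0,0,0],[0,0,0],[0,0,0],[0,0,0],[-1,0,-5]], dr=[[0,-0.001,0.15],[0,-0.003,0.3],[0,-0.005,0.45],[0,-0.007,0.6],[0,-0.008,0.75],[0,-0.01,0.9],[0,-0.011,1.05],[0,-0.012,1.2],[0,-0.013,1.35],[0,-0.014,1.5]])

```text
clock: 10.75
position: [505.3, 17.8, 343.7]
ee_rot: [-0.007, 1.0, -0.001, -0.002]
contact_force: [-0.3, -0.6, 0.2]
gripper_width: 85.0
grasp_force: 0.0
```

Run:
```python
from h import *
m=arm.camera_model('wrist');im=arm.get_image('wrist')[:,:,::-1]
cv2.imwrite('pics/w7.png',im);np.savez('w7.npz',**m)
s=arm.read_state();print(s['position'],R.from_quat(s['ee_rot']).as_matrix()[:,0].round(4))
hsv=cv2.cvtColor(im,cv2.COLOR_BGR2HSV)
for P in((506,17,38),(506,72,16),(506,-38,16),(450,17,16),(560,17,16)): print(P,proj(m,P).round(0))
u,v=proj(m,(506,17,38)).astype(int)
g=((hsv[...,1]<80)&(hsv[...,2]>30)).astype(np.uint8)
n,l,st,ce=cv2.connectedComponentsWithStats(g)
for i in range(1,n):
    if st[i,4]>800: print(i,st[i],ce[i].round(1))
for c in range(u-60,u+61,15): print(c,''.join('%4d'%hsv[r,c,2] if hsv[r,c,1]<80 else '   .' for r in range(v-40,v+60,4)))
```

```text
[505.75023975  18.00104719 344.9670171 ] [-9.999e-01 -1.140e-02  5.000e-04]
(506, 17, 38) [319. 197.]
(506, 72, 16) [374. 192.]
(506, -38, 16) [263. 191.]
(450, 17, 16) [320. 133.]
(560, 17, 16) [318. 242.]
1 [ 111   68   32  160 3704] [126.8 148.5]
2 [ 283  135   67  129 7421] [316.6 191.8]
3 [ 568  168   72  139 3275] [600.  206.4]
5 [ 168  260   60   62 1265] [197.2 288.8]
7 [ 418  260   74   72 1304] [450.9 295. ]
119 [  80  325  108   75 3154] [131.3 370. ]
136 [224 326 107  15 897] [277.6 333.3]
235 [ 460  334   99   66 2710] [511.  370.1]
258    .   .   .   .   .   .   .   .   .   .   .   .   .   .   .   .   .   .   .   .   .   .   .   .   .
273    .   .   .   .   .   .   .   .   .   .   .   .   .   .   .   .   .   .   .   .   .   .   .   .   .
288  109 108 108 106 107 106 107 108 109 107 106 104 108 106 104 104 103 106 103 103 105 107   .   .   .
303   77  67  69  70  68  69  69  71  68  66  68  66  64  71 100 105 107 110 108 107 104 107   .   .   .
318  107 105  76  46 107 108 109 111 107 109 109 107 107 109 108 110 106 107 109 106 108 106 109 111 105
333  109 110 110 105 100  95  98  97 100  98  97  99  95  98 100 105 106 106 109 105 105 105  97 109 106
348  113 110 120 119 120 119 119 138   .   .   .   .   .   .   .   .   .   .   .   .   .   .   .   .   .
363    .   .   .   .   .   .   .   .   .   .   .   .   .   .   .   .   .   .   .   .   .   .   .   .   .
378    .   .   .   .   .   .   .   .   .   .   .   .   .   .   .   .   .   .   .   .   .   .   .   .   .
```

```bash
cat >> h.py <<'E'
def platefit(im,m,zt,r0,r1,seed):
    "edges of the grey plate seen from above (length along image rows): edge rays on z=zt"
    hsv=cv2.cvtColor(np.ascontiguousarray(im),cv2.COLOR_BGR2HSV)
    g=cv2.morphologyEx(((hsv[...,1]<80)&(hsv[...,2]>30)).astype(np.uint8),cv2.MORPH_OPEN,np.ones((3,3)))
    n,l,st,ce=cv2.connectedComponentsWithStats(g);M=l==l[seed[1],seed[0]]
    rows=np.arange(r0,r1);L=np.array([ray(m,(np.where(M[r])[0].min(),r+.5),zt)[:2] for r in rows]);Rr=np.array([ray(m,(np.where(M[r])[0].max()+1,r+.5),zt)[:2] for r in rows])
    out=[]
    for E in(L,Rr):
        vx,vy,x0,y0=cv2.fitLine(E.astype(np.float32),cv2.DIST_HUBER,0,.01,.01).ravel();out.append((vx,vy,x0,y0))
    return M,out
E
python3 - <<'E'
from h import *
m=dict(np.load('w7.npz'));im=cv2.imread('pics/w7.png')
M,o=platefit(im,m,16,150,225,(319,180))
for e in o: print(np.round(e,4),'y at x=506:',e[3]+(506-e[2])*e[1]/e[0])
for c in range(284,349,5):
    r=np.where(M[:,c])[0];print(c,r.min(),r.max(),ray(m,(c+.5,r.max()+1),16).round(1)[:2],ray(m,(c+.5,r.min()),16).round(1)[:2],ray(m,(c+.5,r.min()),6).round(1)[:2])
E
```

```text
[ 1.000000e+00  8.200000e-03  5.188786e+02 -1.700100e+01] y at x=506: -17.106062
[1.000000e+00 2.100000e-03 5.071868e+02 4.621160e+01] y at x=506: 46.209015
284 135 211 [527.7 -17.1] [452.  -15.7] [452.7 -16.8]
289 135 242 [561.3 -12.5] [451.9 -11.1] [452.6 -12. ]
294 135 242 [561.3  -7.3] [451.8  -6.4] [452.5  -7.2]
299 135 242 [561.2  -2.1] [451.8  -1.7] [452.5  -2.3]
304 135 242 [561.1   3.1] [451.7   3. ] [452.4   2.5]
309 135 242 [561.    8.2] [451.6   7.6] [452.3   7.3]
314 135 242 [561.   13.4] [451.6  12.3] [452.3  12.2]
319 135 263 [585.  19.] [451.5  17. ] [452.2  17. ]
324 135 263 [584.9  24.2] [451.4  21.7] [452.1  21.8]
329 135 263 [584.8  29.5] [451.4  26.3] [452.   26.7]
334 135 263 [584.7  34.8] [451.3  31. ] [452.   31.5]
339 135 263 [584.7  40.1] [451.2  35.7] [451.9  36.3]
344 135 242 [560.5  44.5] [451.1  40.4] [451.8  41.2]
```

Run:
```python
from h import *
print(tgt([552,337,263],[.17,-.985,0],[0,0,-1]))
```

```text
(array([-49.9, 318.4, -73.2]), array([ 1.0000e-04, -8.0000e-04, -1.7303e+00]))
```

Emit:
move_arm(fingers=[85,85,85,85,85,85,85,85,85,85], travel=[[-5,32,-30],[-10,64,-60],[-15,96,-73],[-20,128,-73],[-25,160,-73],[-30,192,-73],[-35,224,-73],[-40,256,-73],[-45,288,-73],[-50,318,-73]], dr=[[0,0,-0.14],[0,0,-0.28],[0,0,-0.42],[0,0,-0.56],[0,0,-0.7],[0,0,-0.84],[0,0,-0.98],[0,0,-1.12],[0,0,-1.26],[0,0,-1.4]])

```text
clock: 11.8
position: [549.2, 338.1, 418.1]
ee_rot: [-0.655, 0.755, -0.0, -0.0]
contact_force: [0.8, 0.2, 0.5]
gripper_width: 84.9
grasp_force: 0.0
```

Run:
```python
from h import *
print(tgt([552,337,263],[.17,-.985,0],[0,0,-1]),arm.read_state()['joints'].round(2))
```

```text
(array([ 0.7, -2.9,  0.1]), array([-0.0004, -0.0007, -0.3124])) [ 0.8   0.41  0.08  0.   -1.24 -0.94]
```

Emit:
move_arm(fingers=[85,85,85,85,85], travel=[[0,-3,0],[0,-3,0],[0,-3,0],[0,-3,0],[0,-3,0]], dr=[[0,0,-0.14],[0,0,-0.28],[0,0,-0.312],[0,0,-0.312],[0,0,-0.312]])

```text
clock: 12.3
position: [552.2, 336.3, 418.3]
ee_rot: [0.762, -0.647, -0.0, -0.0]
contact_force: [-0.0, 0.5, 0.3]
gripper_width: 85.0
grasp_force: 0.0
```

Run:
```python
from h import *
m=arm.camera_model('wrist');im=arm.get_image('wrist')[:,:,::-1]
cv2.imwrite('pics/w8.png',im);np.savez('w8.npz',**m)
s=arm.read_state();print(s['position'],R.from_quat(s['ee_rot']).as_matrix()[:,0].round(4))
u0,v0=200,80
c=crop(im,u0,v0,240,195,3);
cv2.imwrite('pics/w8c.png',c)
```

```text
[552.19799777 336.34909754 418.46789585] [ 0.1613 -0.9869 -0.0016]
```

View pics/w8c.png

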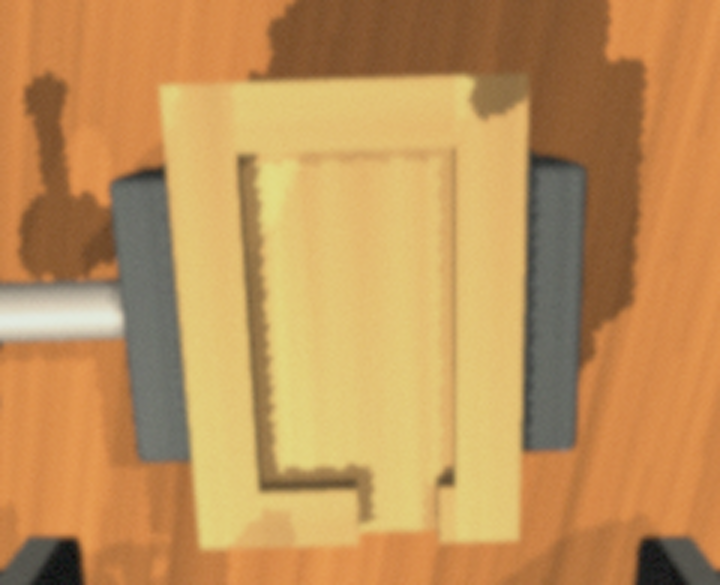

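The picture shows the case rim corners at about (161,86), (529,75), (519,541) and (199,549) in the crop. The pocket edges run at columns 238–260 on the left and 456 on the right, rows 153–488, with the notch at columns 359–438 at the bottom (+y).

Run:
```python
from h import *
m=dict(np.load('w8.npz'));im=cv2.imread('pics/w8.png')
def pts(L): return np.array([ray(m,(200+(u+.5)/3,80+(v+.5)/3),90)[:2] for u,v in L])
O=pts([(161,86),(529,75),(519,541),(199,549)]);P=pts([(238,156),(456,150),(456,487),(260,490)])
for n,Q in(("outer",O),("pocket",P)):
    ey=(Q[3]+Q[2]-Q[0]-Q[1])/2;ex=(Q[0]+Q[3]-Q[1]-Q[2])/2
    print(n,Q.round(1).tolist(),'c',Q.mean(0).round(1),'len',np.linalg.norm(ex).round(1),np.linalg.norm(ey).round(1),'yaw',np.arctan2(-ey[0],ey[1]).round(4),np.arctan2(ex[1],ex[0]).round(4))
N=pts([(359,510),(438,510)]);print('notch',N.round(1).tolist())
# automatic: gradient edges along rows / columns
g=cv2.GaussianBlur(im,(3,3),0).astype(float);S=cv2.cvtColor(im,cv2.COLOR_BGR2HSV)
f=g[...,1] # green separates case from bench/iron
def edge(line,lo,hi):
    d=np.abs(np.diff(line[lo:hi]));k=d.argmax();w=d[max(k-1,0):k+2];return lo+1+(max(k-1,0)+np.arange(len(w)))@w/w.sum()
def fit(ps):
    Q=np.array([ray(m,p,90)[:2] for p in ps],np.float32);return cv2.fitLine(Q,cv2.DIST_HUBER,0,.01,.01).ravel()
rows=range(150,225,3)
for n,(a,b) in{"outL":(lambda r:(250,272)),"x":None}.items() if 0 else []: pass
oL=fit([(edge(f[r],int(253.7+(r-108.7)*.082)-6,int(253.7+(r-108.7)*.082)+7),r+.5) for r in range(118,255,4)])
oR=fit([(edge(f[r],int(376.3-(r-105)*.0215)-5,int(376.3-(r-105)*.0215)+6),r+.5) for r in range(118,255,4)])
oT=fit([(c+.5,edge(f[:,c],102,114)) for c in range(262,350,4)])
oB=fit([(c+.5,edge(f[:,c],256,268)) for c in list(range(272,314,4))+list(range(350,370,4))])
for n,l in zip("LRTB",(oL,oR,oT,oB)): print(n,l.round(4),'yaw',round(float(np.arctan2(-l[0],l[1]) if n in"LR" else np.arctan(l[1]/l[0])),4))
def X(a,b): t=np.linalg.solve(np.array([[a[0],-b[0]],[a[1],-b[1]]]),b[2:]-a[2:]);return a[2:]+t[0]*a[:2]
C=np.array([X(oL,oT),X(oR,oT),X(oR,oB),X(oL,oB)]);print(C.round(1).tolist(),C.mean(0).round(2))
```

```text
outer [[622.7, 272.2], [512.7, 251.0], [482.7, 404.7], [593.7, 426.1]] c [553.  338.5] len 112.6 156.6 yaw 0.1898 0.1903
pocket [[597.0, 289.1], [530.3, 276.4], [508.6, 388.0], [575.4, 400.1]] c [552.8 338.4] len 67.9 113.4 yaw 0.1925 0.184
notch [[540.3, 402.1], [513.1, 397.6]]
L [ 1.913000e-01 -9.815000e-01  6.092442e+02  3.455720e+02] yaw -2.9491
R [ 1.909000e-01 -9.816000e-01  4.983452e+02  3.250831e+02] yaw -2.9496
T [9.808000e-01 1.952000e-01 5.766060e+02 2.626558e+02] yaw 0.1964
B [9.821000e-01 1.882000e-01 5.451104e+02 4.167975e+02] yaw 0.1893
[[623.5999755859375, 272.0], [512.9000244140625, 250.0], [482.79998779296875, 404.8999938964844], [593.5999755859375, 426.1000061035156]] [553.23 338.23]
```

Run:
```python
from h import *
print(tgt([506,14.6,190],[-1,-.009,0],[0,0,-1]))
```

```text
(array([310.2,  97.5,  72.9]), array([9.0000e-04, 1.6000e-03, 1.7238e+00]))
```

Emit:
move_arm(fingers=[85,85,85,85,70,60,50,40,40,40], travel=[[31,10,0],[62,20,0],[93,30,0],[124,40,10],[155,50,20],[186,60,30],[217,70,40],[248,80,50],[280,90,60],[310,97.5,73]], dr=[[0,0,0.14],[0,0,0.28],[0,0,0.42],[0,0,0.56],[0,0,0.7],[0,0,0.84],[0,0,0.98],[0,0,1.12],[0,0,1.26],[0,0,1.4]])

```text
clock: 13.35
position: [505.5, 13.6, 345.1]
ee_rot: [-0.163, 0.987, 0.001, 0.001]
contact_force: [0.7, 0.6, 0.2]
gripper_width: 39.9
grasp_force: 0.0
```

Run:
```python
from h import *
print(tgt([506,14.6,190],[-1,-.009,0],[0,0,-1]))
print(tgt([506,14.6,36.5],[-1,-.009,0],[0,0,-1]))
```

```text
(array([-0.8,  0.8,  0.1]), array([0.0025, 0.0023, 0.3183]))
(array([ -0.4,   0.5, 153.6]), array([0.0025, 0.0023, 0.3183]))
```

Emit:
move_arm(fingers=[40,40,40,40,40,40,40,40], travel=[[0,0,30],[0,0,60],[-0.4,0.5,90],[-0.4,0.5,110],[-0.4,0.5,120],[-0.4,0.5,120],[-0.4,0.5,120],[-0.4,0.5,120]], dr=[[0,0,0.14],[0,0,0.28],[0.001,0.002,0.318],[0.001,0.002,0.318],[0.001,0.002,0.318],[0.001,0.002,0.318],[0.001,0.002,0.318],[0.001,0.002,0.318]])

```text
clock: 14.15
position: [506.8, 16.3, 226.0]
ee_rot: [-0.008, 1.0, 0.001, 0.001]
contact_force: [0.2, -0.6, 0.5]
gripper_width: 39.8
grasp_force: 0.0
```

Run:
```python
from h import *
print(tgt([506,14.6,36.5],[-1,-.009,0],[0,0,-1]),arm.read_state()['position'])
```

```text
(array([ 0.8, -1.7, 34.5]), array([0.0026, 0.0013, 0.006 ])) [506.75384343  16.26078897 226.02364341]
```

Emit:
move_arm(fingers=[40,40,40,40,40,10,10,10,10,10], travel=[[0.8,-1.7,10],[0.8,-1.7,20],[0.8,-1.7,28],[0.8,-1.7,34],[0.8,-1.7,34],[0.8,-1.7,34],[0.8,-1.7,34],[0.8,-1.7,34],[0.8,-1.7,34],[0.8,-1.7,34]], dr=[[0.002,0.001,0.006],[0.002,0.001,0.006],[0.002,0.001,0.006],[0.002,0.001,0.006],[0.002,0.001,0.006],[0.002,0.001,0.006],[0.002,0.001,0.006],[0.002,0.001,0.006],[0.002,0.001,0.006],[0.002,0.001,0.006]])

```text
clock: 15.15
position: [505.6, 14.4, 191.1]
ee_rot: [-0.004, 1.0, 0.0, -0.001]
contact_force: [0.3, -1.0, 1.9]
gripper_width: 12.6
grasp_force: 60.8
```

Run:
```python
from h import *
m=arm.camera_model('wrist');im=arm.get_image('wrist')[:,:,::-1]
cv2.imwrite('pics/w9.png',im)
s=arm.read_state();print(s['position'],s['gripper_width'],R.from_quat(s['ee_rot']).as_matrix().round(4).tolist(),s['joints'].round(2))
# far end of plate (z=16) seen beyond? near end edge
hsv=cv2.cvtColor(im,cv2.COLOR_BGR2HSV)
for c in (290,310,330,350): print(c,proj(m,(561,14,16)).round(0),proj(m,(451,14,16)).round(0),[(r,int(hsv[r,c,1]),int(hsv[r,c,2])) for r in range(2,80,6)])
```

```text
[505.55294846  14.41432901 191.09405127] 12.642058877362416 [[-1.0, -0.0087, -0.0016], [-0.0087, 1.0, 0.0], [0.0016, 0.0001, -1.0]] [ 0.35  0.46 -0.53 -0.   -0.58 -1.91]
290 [318. 351.] [320. 156.] [(2, 163, 224), (8, 165, 224), (14, 163, 224), (20, 163, 224), (26, 165, 232), (32, 161, 230), (38, 161, 234), (44, 162, 230), (50, 163, 224), (56, 163, 232), (62, 161, 236), (68, 161, 235), (74, 163, 230)]
310 [318. 351.] [320. 156.] [(2, 163, 224), (8, 163, 224), (14, 164, 223), (20, 163, 222), (26, 166, 223), (32, 165, 230), (38, 159, 234), (44, 163, 232), (50, 166, 224), (56, 162, 232), (62, 157, 237), (68, 160, 235), (74, 159, 232)]
330 [318. 351.] [320. 156.] [(2, 162, 224), (8, 161, 225), (14, 166, 223), (20, 162, 223), (26, 163, 224), (32, 159, 231), (38, 160, 234), (44, 161, 234), (50, 167, 225), (56, 161, 223), (62, 158, 237), (68, 162, 236), (74, 164, 231)]
350 [318. 351.] [320. 156.] [(2, 164, 223), (8, 162, 225), (14, 165, 223), (20, 163, 222), (26, 163, 225), (32, 163, 231), (38, 162, 234), (44, 159, 234), (50, 161, 227), (56, 162, 224), (62, 158, 237), (68, 159, 236), (74, 159, 233)]
```

Emit:
move_arm(fingers=[10,10,10,10,10,10,10], travel=[[0,0,-4],[0,0,-12],[0,0,-30],[0,0,-60],[0,0,-90],[0,0,-120],[0,0,-120]], dr=[[0,0,0],[0,0,0],[0,0,0],[0,0,0],[0,0,0],[0,0,0],[0,0,0]])

```text
clock: 15.9
position: [506.6, 14.7, 314.7]
ee_rot: [-0.005, 1.0, 0.001, 0.003]
contact_force: [1.9, 0.1, -6.9]
gripper_width: 13.2
grasp_force: 59.9
```

Run:
```python
from h import *
m=arm.camera_model('wrist');s=arm.read_state();im=arm.get_image('wrist')[:,:,::-1]
cv2.imwrite('pics/w10.png',im);np.savez('w10.npz',**m)
hsv=cv2.cvtColor(im,cv2.COLOR_BGR2HSV)
print(s['position'],s['gripper_width'],s['contact_force'],s['wrist_torque'])
dz=s['position'][2]-191.1
for c in range(260,381,12): print(c,[(r,int(hsv[r,c,2])) for r in range(140,176,2) if hsv[r,c,1]<80][:14])
for r in (165,175,185): 
    x=np.where(hsv[r,:,1]<80)[0];x=x[(x>220)&(x<420)];print(r,x.min(),x.max(),ray(m,(x.min(),r+.5),16+dz).round(1),ray(m,(x.max()+1,r+.5),16+dz).round(1))
```

```text
[506.57809886  14.739165   314.70365416] 13.171996970480741 [ 1.92477359  0.08802082 -6.90372455] [ 0.07960923 -0.26348859 -0.05585622]
260 [(156, 73), (158, 73), (160, 78), (162, 79), (164, 80), (166, 79), (168, 79), (170, 77), (172, 75), (174, 76)]
272 [(156, 68), (158, 70), (160, 74), (162, 78), (164, 78), (166, 78), (168, 94), (170, 147), (172, 164), (174, 168)]
284 [(158, 75), (160, 79), (162, 78), (164, 80), (166, 81), (168, 78), (170, 93), (172, 138), (174, 162)]
296 [(158, 101), (160, 124), (162, 115), (164, 87), (166, 78), (168, 77), (170, 81), (172, 82), (174, 78)]
308 [(156, 92), (158, 101), (160, 125), (162, 127), (164, 121), (166, 91), (168, 79), (170, 80), (172, 79), (174, 82)]
320 [(156, 94), (158, 99), (160, 122), (162, 116), (164, 84), (166, 79), (168, 80), (170, 76), (172, 81), (174, 80)]
332 [(158, 73), (160, 77), (162, 77), (164, 80), (166, 82), (168, 76), (170, 78), (172, 78), (174, 79)]
344 [(156, 95), (158, 72), (160, 75), (162, 76), (164, 79), (166, 81), (168, 79), (170, 78), (172, 76), (174, 81)]
356 [(156, 97), (158, 99), (160, 124), (162, 125), (164, 126), (166, 128), (168, 128), (170, 127), (172, 124), (174, 124)]
368 [(156, 93), (158, 101), (160, 125), (162, 127), (164, 127), (166, 130), (168, 129), (170, 127), (172, 127), (174, 126)]
380 [(156, 88), (158, 102), (160, 130), (162, 130), (164, 132), (166, 131), (168, 131), (170, 129), (172, 131), (174, 128)]
165 252 387 [457.9 -16.9 139.6] [457.4  46.8 139.6]
175 253 386 [462.7 -16.7 139.6] [462.2  46.6 139.6]
185 254 385 [467.5 -16.5 139.6] [467.   46.5 139.6]
```

Run:
```python
from h import *
for n in('w9','w10'):
    hsv=cv2.cvtColor(cv2.imread(f'pics/{n}.png'),cv2.COLOR_BGR2HSV).astype(int)
    print(n,[(r,hsv[r,300:316,1].mean().round(),hsv[r,300:316,2].mean().round(),hsv[r,360:380,2].mean().round()) for r in range(148,166)])
m=dict(np.load('w10.npz'));dz=314.7-191.1
print([ray(m,(310,r),16+dz)[0].round(1) for r in(158.5,159.5)],ray(m,(310,155.5),6+dz)[0].round(1),m['pose'].round(4).tolist())
m=dict(np.load('w7.npz'));print(m['pose'].round(4).tolist())
hsv=cv2.cvtColor(cv2.imread('pics/w7.png'),cv2.COLOR_BGR2HSV).astype(int)
print([(r,hsv[r,290:340,1].mean().round(),hsv[r,290:340,2].mean().round()) for r in range(131,140)],[(r,hsv[r,290:312,1].mean().round()) for r in range(238,247)],[(r,hsv[r,322:338,1].mean().round()) for r in range(259,268)])
```

```text
w9 [(148, np.float64(141.0), np.float64(171.0), np.float64(182.0)), (149, np.float64(140.0), np.float64(158.0), np.float64(167.0)), (150, np.float64(141.0), np.float64(151.0), np.float64(160.0)), (151, np.float64(140.0), np.float64(149.0), np.float64(158.0)), (152, np.float64(140.0), np.float64(148.0), np.float64(156.0)), (153, np.float64(137.0), np.float64(143.0), np.float64(148.0)), (154, np.float64(129.0), np.float64(126.0), np.float64(127.0)), (155, np.float64(103.0), np.float64(95.0), np.float64(95.0)), (156, np.float64(47.0), np.float64(71.0), np.float64(71.0)), (157, np.float64(15.0), np.float64(79.0), np.float64(77.0)), (158, np.float64(15.0), np.float64(98.0), np.float64(98.0)), (159, np.float64(17.0), np.float64(114.0), np.float64(115.0)), (160, np.float64(17.0), np.float64(122.0), np.float64(123.0)), (161, np.float64(18.0), np.float64(123.0), np.float64(126.0)), (162, np.float64(16.0), np.float64(123.0), np.float64(126.0)), (163, np.float64(17.0), np.float64(122.0), np.float64(126.0)), (164, np.float64(16.0), np.float64(119.0), np.float64(126.0)), (165, np.float64(17.0), n
[... 1653 characters left out ...]
), np.float64(111.0)), (135, np.float64(47.0), np.float64(97.0)), (136, np.float64(17.0), np.float64(100.0)), (137, np.float64(16.0), np.float64(107.0)), (138, np.float64(16.0), np.float64(108.0)), (139, np.float64(16.0), np.float64(110.0))] [(238, np.float64(24.0)), (239, np.float64(22.0)), (240, np.float64(19.0)), (241, np.float64(20.0)), (242, np.float64(58.0)), (243, np.float64(109.0)), (244, np.float64(134.0)), (245, np.float64(141.0)), (246, np.float64(140.0))] [(259, np.float64(17.0)), (260, np.float64(18.0)), (261, np.float64(17.0)), (262, np.float64(18.0)), (263, np.float64(44.0)), (264, np.float64(93.0)), (265, np.float64(133.0)), (266, np.float64(153.0)), (267, np.float64(163.0))]
```

Run:
```python
from h import *
print(tgt([553.2,337.2,295],[.1898,-.9818,0],[0,0,-1],0))
```

```text
(array([-50.3, 322.2,  17.7]), array([ 3.0000e-04,  2.5000e-03, -1.7535e+00]))
```

Emit:
move_arm(fingers=[10,10,10,10,10,10,10,10,10,10], travel=[[-3,20,0],[-8,50,0],[-14,85,0],[-20,120,0],[-25,155,0],[-31,190,0],[-36,225,0],[-42,260,0],[-46,290,0],[-50,320,0]], dr=[[0,0,-0.1],[0,0,-0.24],[0,0,-0.38],[0,0,-0.52],[0,0,-0.66],[0,0,-0.8],[0,0,-0.94],[0,0,-1.08],[0,0,-1.22],[0,0,-1.36]])

```text
clock: 16.95
position: [552.1, 335.8, 306.6]
ee_rot: [-0.634, 0.773, 0.001, -0.004]
contact_force: [-0.3, -0.0, -7.4]
gripper_width: 12.9
grasp_force: 59.8
```

Run:
```python
from h import *
print(tgt([553.2,337.2,305],[.1898,-.9818,0],[0,0,-1],0))
```

```text
(array([-1.6, -0.8,  1.6]), array([ 0.0083, -0.0041, -0.3879]))
```

Emit:
move_arm(fingers=[10,10,10,10,10,10], travel=[[-1,0,0],[-1.5,-0.8,0],[-1.5,-0.8,0],[-1.5,-0.8,0],[-1.5,-0.8,0],[-1.5,-0.8,0]], dr=[[0,0,-0.13],[0,0,-0.26],[0,0,-0.388],[0,0,-0.388],[0,0,-0.388],[0,0,-0.388]])

```text
clock: 17.55
position: [553.8, 335.9, 309.3]
ee_rot: [0.769, -0.639, -0.001, 0.002]
contact_force: [0.0, 0.6, -7.1]
gripper_width: 12.7
grasp_force: 59.8
```

Run:
```python
from h import *
for i in range(4):
    print(tgt([553.2,337.2,285],[.1898,-.9818,0],[0,0,-1],0),arm.read_state()['position'].round(2));arm.get_image('wrist')
```

```text
(array([-1.4,  0.3, 24.3]), array([ 0.0045, -0.0006, -0.0073])) [553.8  335.94 309.27]
(array([-1.3,  0.4, 24.7]), array([ 0.0038, -0.0003, -0.0069])) [553.89 335.98 309.71]
(array([-1.3,  0.4, 25.1]), array([ 0.0032, -0.    , -0.0065])) [553.93 336.02 310.08]
(array([-1.3,  0.5, 25.3]), array([ 0.0028,  0.0002, -0.0062])) [553.98 336.05 310.32]
```

Emit:
move_arm(fingers=[10,10,10,10,10,10,10,10,10,10], travel=[[-1.3,0.5,8],[-1.3,0.5,16],[-1.3,0.5,24],[-1.3,0.5,29],[-1.3,0.5,29],[-1.3,0.5,29],[-1.3,0.5,29],[-1.3,0.5,29],[-1.3,0.5,29],[-1.3,0.5,29]], dr=[[0.002,0,-0.006],[0.002,0,-0.006],[0.002,0,-0.006],[0.002,0,-0.006],[0.002,0,-0.006],[0.002,0,-0.006],[0.002,0,-0.006],[0.002,0,-0.006],[0.002,0,-0.006],[0.002,0,-0.006]])

```text
clock: 18.75
position: [553.2, 337.4, 281.9]
ee_rot: [0.772, -0.636, -0.0, -0.0]
contact_force: [0.8, 0.4, -7.1]
gripper_width: 12.8
grasp_force: 59.8
```

Run:
```python
from h import *
for i in range(3):
    print(tgt([553.2,337.2,275],[.1898,-.9818,0],[0,0,-1],0),arm.read_state()['position'].round(2));im=arm.get_image('wrist')[:,:,::-1]
m=arm.camera_model('wrist');cv2.imwrite('pics/w11.png',im);np.savez('w11.npz',**m)
hsv=cv2.cvtColor(im,cv2.COLOR_BGR2HSV).astype(int)
C=np.array([553,338.3]);ey=np.array([-.1898,.9818]);ex=np.array([.9818,.1898])
q=lambda x,y,z:proj(m,[*(C+x*ex+y*ey),z]).round(1)
print('pocket edge -y end',q(0,-57,90),'outer -y end',q(0,-78,90),'px +x',q(34,-50,90),'-x',q(-34,-50,90))
for c in(270,300,340,370): print(c,[(r,int(hsv[r,c,1]),int(hsv[r,c,2])) for r in range(108,170,3)])
for r in(170,190): print(r,[(c,int(hsv[r,c,1]),int(hsv[r,c,2])) for c in list(range(236,264,2))+list(range(376,404,2))])
```

```text
(array([0.2, 0.1, 6.9]), array([-0.    ,  0.0006,  0.0009])) [553.22 337.36 281.86]
(array([0.2, 0. , 6.8]), array([0.0001, 0.0005, 0.0008])) [553.22 337.36 281.79]
(array([0.2, 0. , 6.7]), array([0.0002, 0.0005, 0.0009])) [553.21 337.35 281.72]
pocket edge -y end [317.8 146.4] outer -y end [317.8 103.4] px +x [252.4 159.9] -x [383.2 160. ]
270 [(108, 105, 242), (111, 107, 242), (114, 108, 241), (117, 107, 242), (120, 105, 242), (123, 106, 242), (126, 109, 242), (129, 110, 242), (132, 109, 242), (135, 112, 242), (138, 110, 242), (141, 111, 242), (144, 123, 230), (147, 114, 242), (150, 100, 242), (153, 96, 238), (156, 67, 95), (159, 17, 118), (162, 18, 125), (165, 16, 130), (168, 17, 132)]
300 [(108, 110, 242), (111, 107, 242), (114, 111, 241), (117, 110, 242), (120, 109, 241), (123, 110, 242), (126, 111, 242), (129, 114, 242), (132, 111, 242), (135, 110, 242), (138, 112, 241), (141, 129, 204), (144, 131, 162), (147, 129, 138), (150, 127, 143), (153, 131, 160), (156, 56, 73), (159, 13, 79), (162, 16, 81), (165, 15, 84), (168, 17, 77)]
340 [(108, 107, 242), (111, 111, 242), (114, 112, 
[... 882 characters left out ...]
19, 132), (376, 20, 78), (378, 19, 82), (380, 18, 83), (382, 10, 79), (384, 19, 82), (386, 35, 87), (388, 118, 151), (390, 130, 176), (392, 130, 177), (394, 128, 179), (396, 130, 172), (398, 132, 172), (400, 135, 172), (402, 129, 172)]
190 [(236, 114, 242), (238, 115, 242), (240, 114, 242), (242, 114, 242), (244, 116, 241), (246, 122, 236), (248, 126, 234), (250, 129, 234), (252, 127, 215), (254, 37, 123), (256, 14, 130), (258, 18, 129), (260, 20, 130), (262, 18, 131), (376, 16, 81), (378, 16, 82), (380, 22, 81), (382, 19, 81), (384, 16, 80), (386, 94, 125), (388, 129, 176), (390, 132, 179), (392, 133, 176), (394, 131, 177), (396, 130, 177), (398, 133, 175), (400, 128, 173), (402, 130, 174)]
```

Run:
```python
from h import *
im=cv2.imread('pics/w11.png').astype(int)
for a,b in((256,264),(264,272),(272,280),(280,290),(300,315),(330,345),(365,380)): print(a,im[138:158,a:b,1].mean(1).round().astype(int).tolist())
im=cv2.imread('pics/w8.png').astype(int)
m=dict(np.load('w8.npz'))
for a,b in((290,300),(310,320),(330,340)): print('w8',a,im[124:138,a:b,1].mean(1).round().astype(int).tolist())
for r in(129,130,131,132,133): print(r,ray(m,(315,r),90)[:2].round(1),((ray(m,(315,r),90)[:2]-[553,338.3])@[-.1898,.9818]).round(1))
for a,b in((290,310),): print('w8 bot',im[232:252,a:b,1].mean(1).round().astype(int).tolist())
for r in(240,242,243,244): print(r,((ray(m,(300,r),90)[:2]-[553,338.3])@[-.1898,.9818]).round(1))
```

```text
256 [222, 222, 222, 222, 222, 217, 193, 154, 130, 127, 135, 144, 146, 146, 144, 139, 122, 94, 72, 81]
264 [222, 222, 222, 221, 219, 211, 206, 209, 212, 214, 216, 222, 227, 226, 220, 212, 188, 137, 89, 82]
272 [220, 216, 200, 175, 159, 156, 165, 173, 174, 176, 181, 197, 213, 222, 223, 214, 189, 136, 89, 81]
280 [187, 170, 160, 151, 144, 138, 132, 125, 120, 122, 129, 140, 147, 150, 149, 142, 123, 94, 71, 73]
300 [184, 169, 158, 149, 141, 137, 128, 118, 111, 111, 114, 123, 129, 134, 135, 131, 115, 89, 68, 68]
330 [194, 172, 152, 142, 139, 136, 127, 116, 111, 110, 113, 117, 124, 130, 133, 130, 114, 88, 70, 78]
365 [135, 136, 137, 136, 137, 133, 124, 115, 110, 111, 114, 118, 122, 124, 123, 119, 108, 88, 69, 66]
w8 290 [194, 195, 194, 195, 195, 195, 193, 189, 190, 196, 203, 209, 211, 210]
w8 310 [190, 191, 191, 192, 191, 185, 175, 167, 166, 172, 180, 184, 187, 187]
w8 330 [188, 188, 189, 189, 186, 180, 172, 170, 175, 184, 189, 191, 191, 192]
129 [564.7 280.9] -58.5
130 [564.6 281.8] -57.6
131 [564.4 282.7] -56.7
132 [564.3 283.6] -55.8
133 [564.1 284.5] -54.9
w8 bot [201, 200, 194, 178, 156, 138, 126, 114, 97, 85, 97, 134, 171, 192, 199, 199, 199, 196, 193, 190]
240 52.9
242 55.1
243 56.3
244 57.4
```

Run:
```python
from h import *
m=dict(np.load('w11.npz'));ey=np.array([-.1898,.9818]);C=[553,338.3]
s=arm.read_state();T=R.from_quat(s['ee_rot']).as_matrix()
print('cam in tool',(T.T@(m['pose'][:3,3]-s['position'])).round(1),(T.T@m['pose'][:3,:3]).round(4).tolist())
for n,u,r,z in(('edge',300,145.2,90),('edge',370,145.2,90),('plate top',268,158.5,281.8-175.1),('plate bot',268,155.3,281.8-185.1),('plate top',370,158.5,281.8-175.1)):
    print(n,((ray(m,(u,r),z)[:2]-C)@ey).round(2))
ex=np.array([.9818,.1898])
for u,r in((252.3,170.5),(387.3,170.5),(253.5,190.5),(386,190.5)):print('plate side',((ray(m,(u,r),281.8-175.1)[:2]-C)@ex).round(2))
```

```text
cam in tool [74.   0.9 29.7] [[-0.0001, 0.9566, 0.2914], [1.0, -0.0, 0.0004], [0.0004, 0.2914, -0.9566]]
edge -57.59
edge -57.61
plate top -53.25
plate bot -53.34
plate top -53.28
plate side 30.79
plate side -32.8
plate side 30.81
plate side -32.8
```

Run:
```python
from h import *
im=cv2.imread('pics/w11.png').astype(int)
for a in(138,142,146,148,150,152,156,160,165,172,180): print(a,'L240',im[a:a+2,240:272,1].mean(0).round().astype(int).tolist(),'R376',im[a:a+2,376:396,1].mean(0).round().astype(int).tolist())
im=cv2.imread('pics/w8.png').astype(int);m=dict(np.load('w8.npz'));C=np.array([553,338.3]);ex=np.array([.9818,.1898])
for r in(150,180,210):
    print('w8',r,im[r,270:296,1].tolist(),im[r,340:362,1].tolist());
    for u in(280,285,350,352): print(u,((ray(m,(u,r+.5),90)[:2]-C)@ex).round(2),end=' ')
```

```text
138 L240 [211, 212, 212, 214, 216, 216, 216, 216, 216, 218, 222, 222, 222, 223, 222, 222, 222, 222, 222, 222, 222, 222, 222, 221, 222, 222, 222, 222, 222, 222, 221, 222] R376 [136, 134, 136, 136, 135, 136, 136, 136, 134, 134, 136, 137, 137, 136, 136, 138, 138, 139, 138, 137]
142 L240 [211, 212, 213, 215, 216, 216, 216, 216, 216, 219, 218, 218, 218, 218, 218, 219, 220, 220, 219, 220, 218, 220, 219, 219, 220, 222, 220, 218, 212, 208, 208, 209] R376 [134, 133, 137, 136, 132, 133, 132, 132, 134, 132, 134, 134, 135, 138, 137, 138, 138, 140, 138, 140]
146 L240 [212, 212, 212, 213, 215, 215, 216, 216, 214, 194, 148, 101, 80, 84, 100, 116, 122, 121, 120, 122, 122, 126, 133, 160, 194, 210, 216, 216, 215, 217, 218, 219] R376 [110, 112, 110, 98, 79, 66, 78, 102, 124, 133, 134, 138, 136, 139, 138, 139, 140, 138, 137, 138]
148 L240 [211, 212, 212, 214, 215, 216, 216, 217, 214, 198, 154, 104, 78, 78, 97, 110, 116, 118, 120, 132, 134, 142, 159, 192, 214, 219, 220, 220, 218, 220, 220, 222] R376 [111, 112, 108, 94, 76, 66, 80, 103, 126, 134, 134, 134, 136, 136, 136, 138, 138, 138, 138, 138]
150 L240 
[... 2006 characters left out ...]
3, 174, 167, 165, 158, 151, 171, 186, 189, 193, 191, 194, 192, 192, 192, 190]
280 34.5 285 29.75 350 -31.97 352 -33.87 w8 180 [194, 193, 193, 192, 193, 192, 191, 193, 192, 192, 189, 171, 127, 101, 111, 114, 119, 138, 166, 188, 201, 205, 208, 212, 209, 204] [187, 190, 194, 195, 197, 195, 188, 179, 175, 170, 160, 155, 175, 192, 194, 196, 197, 197, 195, 194, 194, 195]
280 36.42 285 31.53 350 -31.96 352 -33.92 w8 210 [203, 203, 204, 199, 197, 195, 194, 194, 194, 198, 198, 196, 194, 169, 133, 110, 116, 118, 120, 128, 153, 186, 201, 209, 214, 211] [192, 192, 195, 195, 196, 196, 188, 179, 177, 174, 167, 167, 183, 196, 200, 200, 200, 199, 199, 198, 199, 201]
280 38.45 285 33.42 350 -31.96 352 -33.97
```

Emit:
move_arm(fingers=[10,10,10,10,10,10], travel=[[1,-0.7,0],[2.2,-1.5,0],[2.2,-1.5,2],[2.2,-1.5,4],[2.2,-1.5,4],[2.2,-1.5,4]], dr=[[0,0,0.001],[0,0,0.001],[0,0,0.001],[0,0,0.001],[0,0,0.001],[0,0,0.001]])

```text
clock: 19.5
position: [555.1, 335.5, 277.4]
ee_rot: [0.771, -0.637, -0.0, 0.0]
contact_force: [-0.5, 0.6, -6.4]
gripper_width: 12.6
grasp_force: 59.8
```

Run:
```python
from h import *
im=arm.get_image('wrist')[:,:,::-1].astype(int);s=arm.read_state();print(s['position'].round(2),s['contact_force'].round(1))
for a in(146,149,151,160,172): print(a,'L240',im[a:a+2,240:260,1].mean(0).round().astype(int).tolist(),'R376',im[a:a+2,376:396,1].mean(0).round().astype(int).tolist())
for a,b in((262,272),(300,315),(330,345)): print(a,im[138:162,a:b,1].mean(1).round().astype(int).tolist())
```

```text
[555.1  335.53 277.54] [-0.   0.9 -7.2]
146 L240 [212, 212, 212, 213, 215, 216, 216, 217, 216, 218, 218, 222, 222, 222, 223, 222, 222, 222, 223, 223] R376 [136, 136, 138, 137, 137, 136, 137, 136, 137, 136, 136, 132, 134, 135, 135, 136, 134, 137, 137, 136]
149 L240 [210, 211, 213, 214, 214, 216, 216, 218, 216, 216, 209, 194, 182, 179, 180, 184, 188, 190, 190, 190] R376 [124, 124, 125, 124, 125, 128, 122, 116, 106, 106, 108, 118, 127, 135, 134, 135, 138, 138, 138, 138]
151 L240 [211, 212, 214, 214, 214, 214, 217, 216, 217, 214, 197, 156, 114, 95, 96, 111, 122, 127, 126, 126] R376 [112, 112, 110, 112, 110, 112, 106, 96, 78, 70, 78, 102, 126, 133, 134, 135, 137, 137, 137, 137]
160 L240 [212, 214, 214, 215, 215, 215, 215, 215, 215, 212, 200, 171, 139, 129, 131, 131, 132, 132, 132, 130] R376 [81, 79, 79, 78, 80, 81, 80, 80, 84, 79, 82, 86, 104, 125, 136, 137, 138, 134, 138, 136]
172 L240 [214, 214, 215, 214, 216, 216, 216, 218, 215, 207, 197, 179, 150, 132, 128, 131, 130, 132, 132, 128] R376 [80, 78, 82, 81, 82, 82, 80, 78, 80, 80, 84, 104, 125, 134, 138, 138, 138, 138, 139, 139]
262 [222, 222, 222, 223, 222, 217, 205, 190, 180, 177, 176, 179, 183, 186, 187, 182, 160, 120, 83, 82, 102, 120, 129, 130]
300 [211, 199, 188, 180, 170, 160, 153, 147, 142, 140, 139, 133, 124, 114, 110, 108, 98, 79, 65, 69, 80, 87, 88, 83]
330 [217, 217, 217, 215, 207, 189, 166, 150, 141, 138, 137, 130, 119, 110, 108, 103, 93, 78, 66, 79, 99, 114, 120, 116]
```

Gaps are now about 2 mm at the end and 0.3 mm off centre sideways, so I'll go down gently.

Emit:
move_arm(fingers=[10,10,10,10,10,10,10], travel=[[0,-0.2,1.5],[0,-0.2,3],[0,-0.2,4.5],[0,-0.2,6],[0,-0.2,7],[0,-0.2,7],[0,-0.2,7]], dr=[[0,0,0],[0,0,0],[0,0,0],[0,0,0],[0,0,0],[0,0,0],[0,0,0]])

```text
clock: 20.25
position: [555.3, 335.5, 270.6]
ee_rot: [0.771, -0.637, -0.0, 0.0]
contact_force: [-0.4, 0.1, -6.6]
gripper_width: 13.0
grasp_force: 59.8
```

Emit:
move_arm(fingers=[10,10,10,10,10,10,10], travel=[[0,0,1],[0,0,2],[0,0,3],[0,0,4],[0,0,4.6],[0,0,5],[0,0,5]], dr=[[0,0,0],[0,0,0],[0,0,0],[0,0,0],[0,0,0],[0,0,0],[0,0,0]])

```text
clock: 20.95
position: [555.3, 335.5, 265.5]
ee_rot: [0.771, -0.637, -0.0, 0.0]
contact_force: [0.9, 0.5, -7.7]
gripper_width: 12.5
grasp_force: 59.8
```

Back is at about 80.4 mm and nothing is touching yet. I'll go down a bit further until contact.

Emit:
move_arm(fingers=[10,10,10,10], travel=[[0,0,0.5],[0,0,1],[0,0,1],[0,0,1]], dr=[[0,0,0],[0,0,0],[0,0,0],[0,0,0]])

```text
clock: 21.35
position: [555.3, 335.6, 265.2]
ee_rot: [0.771, -0.636, -0.0, -0.0]
contact_force: [-1.0, 0.3, -3.4]
gripper_width: 12.8
grasp_force: 60.4
```

Emit:
move_arm(fingers=[16,20,26,32,40,40,40,40,40,40], travel=[[0,0,0],[0,0,0],[0,0,0],[0,0,0],[0,0,0],[0,0,-20],[0,0,-50],[0,0,-90],[0,0,-130],[0,0,-153]], dr=[[0,0,0],[0,0,0],[0,0,0],[0,0,0],[0,0,0],[0,0,0],[0,0,0],[0,0,0],[0,0,0],[0,0,0]])

```text
clock: 22.35
position: [555.6, 335.5, 422.0]
ee_rot: [0.771, -0.636, 0.001, -0.003]
contact_force: [-0.2, 0.2, 0.7]
gripper_width: 40.0
grasp_force: 0.0
```

Emit:
move_arm(fingers=[85,85,85,85,85], travel=[[0,0,0],[0,0,0],[0,0,0],[0,0,0],[0,0,0]], dr=[[0,0,0],[0,0,0],[0,0,0],[0,0,0],[0,0,0]])

```text
clock: 22.85
position: [555.4, 335.5, 416.4]
ee_rot: [0.771, -0.637, -0.0, 0.001]
contact_force: [0.3, -0.1, 0.5]
gripper_width: 84.6
grasp_force: 0.0
```

Run:
```python
from h import *
m=arm.camera_model('wrist');im=arm.get_image('wrist')[:,:,::-1];cv2.imwrite('pics/w12.png',im)
hsv=cv2.cvtColor(im,cv2.COLOR_BGR2HSV);s=arm.read_state();print(s['position'].round(1),s['contact_force'].round(1))
C=np.array([553,338.3]);ey=np.array([-.1898,.9818]);ex=np.array([.9818,.1898])
f=lambda u,r:(round(float((ray(m,(u,r),90)[:2]-C)@ex),1),round(float((ray(m,(u,r),90)[:2]-C)@ey),1))
g=(hsv[...,1]<80)&(hsv[...,2]>30)
for r in(140,160,180,200,220,235,250):
    x=np.where(g[r,268:368])[0]+268;print(r,x.min(),x.max(),f(x.min(),r+.5),f(x.max()+1,r+.5))
for c in(295,310,325,340): 
    y=np.where(g[100:275,c])[0]+100;print(c,y.min(),y.max(),f(c+.5,y.min()),f(c+.5,y.max()+1))
# case outer ends for reference
print([ (c,im[100:114,c,1].tolist()) for c in(290,320)])
print([f(290,r) for r in(106,108,110)])
```

```text
[555.4 335.5 416.6] [-0.4  0.2 -0.6]
140 285 353 (32.5, -50.1) (-32.1, -50.1)
160 285 352 (33.1, -31.4) (-31.7, -31.4)
180 286 351 (32.7, -12.0) (-31.4, -11.9)
200 286 351 (33.4, 8.2) (-32.0, 8.3)
220 287 350 (33.0, 29.2) (-31.6, 29.3)
235 288 350 (32.5, 45.5) (-32.1, 45.6)
250 321 343 (-1.3, 62.4) (-25.3, 62.4)
295 135 243 (22.5, -55.2) (25.0, 55.0)
310 134 243 (8.6, -56.1) (9.5, 55.0)
325 134 263 (-5.4, -56.1) (-6.1, 78.0)
340 134 263 (-19.3, -56.1) (-21.9, 78.0)
[(290, [143, 141, 142, 140, 129, 117, 100, 113, 152, 187, 203, 210, 209, 207]), (320, [90, 89, 91, 92, 89, 91, 92, 113, 149, 179, 196, 204, 205, 207])]
[(26.9, -80.9), (27.0, -79.2), (27.0, -77.4)]
```

```bash
python3 -c "
from bench import arm
print(arm.job_done())"
```

```text
the job is handed in; nothing more can be done
None
```

I laid the ribbed lock plate flat on the cork pad, let go, then seated it in the lock case pocket and handed the job in at about 23 s. The last wrist picture put it within about 1 mm of the pocket centre, flush with the rim, tongue in the notch; no verdict came back, and I didn't re-check the blank or the bystanders, though the arm felt no stray contact.

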